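# Complete the kiln deck and stand the third prop

## Task

Finish this kiln loading deck: slide the loose I-shaped full tile and the loose half tile along the deck, without lifting them clear of it, and turn each until it drops flush into its own gap in the interlocking pattern. Then take the spare prop that stands between the two corner props and stand it upright, steady and let go, in the middle of the full tile you have just fitted. Leave the two corner props, the bowl and the jar where they are.

Things in the scene. Friction and masses are not known exactly. Their poses are not given: they have to be found in the camera images.
- deck: fixed kiln loading deck of buff interlocking tiles in a steel frame, 615 mm (y axis) by 350 mm (x axis), flat and level; origin under its middle on the bench. Its top lies 27 mm above the bench, 7.5 mm above the gap points. The frame is 25 mm wide and flush with the tiles. Columns of tiles run along y.
- full_mid (a point): centre of the loose full tile (buff, 15 mm thick, 0.25 kg), lying flat on the deck. From above a capital I: 112 mm long (y axis), both ends 84 mm wide (x axis), waist 56 mm wide with straight sides for y = -21 to +21 mm, then 45-degree shoulders to the full width at 35 mm from the middle. Lower edges bevelled 2 mm. z axis up; the same after a half turn.
- half_mid (a point): centre of the loose half tile (buff, 15 mm thick, 0.12 kg), lying flat on the deck: the I cut through its waist, 56 mm long (y axis). Head 84 mm wide (x axis) from y = -28 to -7 mm, 45-degree shoulders to y = +7, stub 56 mm wide to y = +28 mm; both ends straight and parallel. Lower edges bevelled 2 mm. z axis up.
- full_gap (a point): centre of the empty place for the full tile, inside the pattern: full_mid lies here when the tile is home, its axes parallel to these (or half a turn round). 15 mm deep, the tile's outline with 2.5 mm of joint all round, flat dark floor. A tile sliding on the deck has its centre 15 mm above this point.
- half_gap (a point): centre of the empty place for the half tile, at the deck's left (+y) end against the frame: half_mid lies here when home, its axes parallel to these (head to the deck's inside, stub to the frame). 15 mm deep, 2.5 mm of joint all round, flat dark floor. The way here from the right part of the deck leads across the full gap.
- prop_mid (a point): centre (half-way up) of the spare kiln prop: a plain round post of buff refractory, 36 mm in diameter, 120 mm tall, about 0.2 kg, standing loose on the far (+x) part of the deck between the two corner props. z axis along the post. Its centre is 67.5 mm above full_mid when it stands on the fitted tile.
- prop_left_mid (a point): centre of the left corner prop, the same post, standing loose at the far left of the deck: leave alone
- prop_right_mid (a point): centre of the right corner prop, the same post, standing loose at the far right of the deck: leave alone
- bowl: terracotta bowl on the bench to the right of the deck, 100 mm across and 60 mm tall, origin under its middle: leave alone
- wash_jar: white jar with a steel cap on the bench to the right of the deck, 70 mm across and 90 mm tall, origin under its middle: leave alone
Things that resemble listed ones, but are neither listed nor needed, are in the scene too. Leave any turquoise look-alike of the part that bears prop_mid alone.

How it is judged:
On the way, in this order (a step that is already met when the one before it is completed fails the run):
1. both loose tiles lie flush in their gaps (distance between full_mid and full_gap below 0.008 m and z of full_mid in the frame of full_gap below 0.003 m and angle between each of full_mid, half_mid's own z axis and vertical below 0.035 rad and distance between half_mid and half_gap below 0.008 m and z of half_mid in the frame of half_gap below 0.003 m), for 0.2 s.
2. the spare prop stands upright on the middle of the full tile (horizontal distance between prop_mid and full_mid below 0.02 m and z of prop_mid in the frame of full_gap below 0.0715 m and angle between prop_mid's own z axis and vertical below 0.05 rad), for 0.2 s.
At the end, for the whole second after the job is handed in: both tiles lie flush in their own gaps (top within 3 mm of the deck, level within 2 degrees), and the spare prop stands upright (within 2.3 degrees), at rest and released on the full tile, within 20 mm of its middle (all of step 1 and horizontal distance between prop_mid and full_mid below 0.02 m and z of prop_mid in the frame of full_gap between 0.0635 and 0.0715 m and angle between prop_mid's own z axis and vertical below 0.04 rad and linear speed of prop below 0.02 m/s and angular speed of prop below 0.1 rad/s); the robot touches nothing.
It fails at once if a loose tile is lifted more than 20 mm clear of the deck (z of full_mid in the frame of full_gap above 0.035 m or z of half_mid in the frame of half_gap above 0.035 m).
It fails at once if the spare prop is knocked over (angle between prop_mid's own z axis and vertical above 0.8 rad).
It fails at once if a corner prop is moved by more than 15 mm or knocked over (distance of any of prop_left_mid, prop_right_mid from where it was at the start of the episode above 0.015 m).
It fails at once if the bowl or the jar is moved by more than 15 mm (distance of any of bowl, wash_jar from where it was at the start of the episode above 0.015 m).
It also fails if it takes over 72 s, if anything falls off the work surface, if the arm or the gripper's body presses on something with over 40 N, if the wrist force passes 120 N, or if a joint passes its speed limit or range.

## Robot

A 6-joint arm with a two-finger parallel gripper is mounted at the origin on the work surface. World frame = base frame: x ahead of the robot, y to its left, z up, the work surface at z = 0. Lengths are in m, angles in rad, forces in N, time in s.
With the tool pointing down it reaches from about 0.4 to 0.925 m from the base axis. Payload 12.5 kg.
Tool frame: the origin (TCP) lies at the very end of the fingers, on their centre line; the grasp point (between the pads) lies tcp_to_grasp behind it (tcp_to_grasp is the distance from the TCP to the grasp point, in m); y points along the fingers, z is the direction in which the jaws open and shut, and the axes are right-handed (so a half turn about y gives the same grasp; the last joint's range is limited). The gripper opens to 95 mm and grips with 3 to 60 N. Pads are 20 mm wide; open, the fingers measure 119 mm over their backs; the gripper's body (75 mm by 180 mm) begins 59 mm behind the grasp point.
Start: joints at [1.043, 0.491, 1.559, -0, 1.092, -0.106], TCP at [0.256, 0.57, 0.215] pointing down, gripper open.
Joint ranges: [-3.1, 3.1], [-0.84, 2.19], [0.05, 2.79], [-1.13, 4.28], [0.06, 2.93], [-2.69, 2.69]. Speed limits (rad/s): [2.22, 2.22, 2.79, 3.14, 3.14, 3.14].

## Interface

Orientations are given as [roll, pitch, yaw] about the fixed x, y, z axes, in that order (R = Rz(yaw) Ry(pitch) Rx(roll)).
In Python, from rig import read_state, capture, camera_info, sign_off, tcp_to_grasp gives the robot as it stands. The module is installed in compiled form; this text tells all that it offers.
- The arm moves only by the tool send_rows, never from a script. Its argument "moves" is one flat list of numbers, 5 for each row, row after row: the gripper command: -1 is shut, 1 is fully open, values between are in proportion, then the shift along the tool's x, y, z scaled (see below), then the turn about the tool's y scaled (see below). In form: [fingers, tx, ty, tz, turn, fingers, tx, ty, tz, turn, ...]. A call has 1 to 5 rows; each row is the pose to reach, as a shift and turn from the pose commanded when the call began, along the tool's axes at that moment; what a row does not reach only later rows make up. The controller multiplies each number of a shift by 0.15 m and each number of a turn by 45 degrees. A row lasts 1/12 s, in which the tool goes at most 41.7 mm and 7.16 degrees, less where a joint would pass 70% of its speed; a pose out of reach is approached as far as the arm can. A call with a number of a shift or a turn outside -1 to 1 is refused whole. A call with a gripper value outside its range is refused whole. The fingers move at their own pace and stop on an object; the grip force is fixed at half the most. Time passes only in rows, so rows that repeat a pose let the fingers close. It gives the time, the measured TCP pose, the force and the opening at its end, in the units of the state.
- read_state(): the state, without advancing time (a new reading comes with each control period).
- capture(name): name is "scene" or "top" or "wrist"; returns the picture (480x640x3 uint8, red, green, blue); there is no depth.
- camera_info(name): a dict with "camera_matrix" (3x3 intrinsics, pixels), "rvec" (rotation vector, rad) and "tvec" (3), from world to camera coordinates, as OpenCV has them. Camera axes: x right, y down, z forward; pixel columns grow to the right and rows downward; lengths in m; the calibration is good to about 2 mm. A picture is of the moment at which its call begins: read the wrist's pose just before it. camera_info takes no time and is no camera call; for the wrist camera it gives the pose at the moment of the call.
- sign_off(): hands the job in, once; it reports no verdict.
The state is a dict: "time_s": time; "joint_positions": joint angles; "dq": joint speeds; "tau": joint torques, N m; "position": TCP position; "tool_rot": TCP orientation; "wrist_force": force on the tool from outside, world axes, zero at the start; "ft_torque": the same for the moment, N m; "opening": finger opening in m.
Only numpy, scipy, OpenCV 4.12 (cv2) and the standard library are available. Lean on these libraries where they do the work, as an engineer would, in place of code of your own. Each camera call takes 0.05 s, during which the arm holds its last target.

## Working session

There is one attempt and no reset: what is moved stays moved. The work goes in short steps, Python scripts to look and compute and a tool call to move; the robot and the scene stay as the last step left them, time stands still between calls to the robot, and variables do not carry over. Pictures are saved under pics/ and viewed, and the job is handed in when it is done.

Besides the shell and the picture viewer there is one more tool, called by a JSON object that holds its "fn" and its "kwargs". send_rows: Moves the arm, as the interface text tells. Its arguments: {"type":"object","properties":{"moves":{"type":"array","items":{"type":"number"}}},"required":["moves"]}

```bash
mkdir -p pics
python3 - <<'E'
from rig import *
import cv2
s=read_state()
for k,v in s.items(): print(k,v)
print(tcp_to_grasp)
for n in("scene","top","wrist"):
    print(n,camera_info(n)); cv2.imwrite(f"pics/{n}0.png",capture(n)[:,:,::-1])
E
```

```text
time_s 0.0
joint_positions [ 1.04338809e+00  4.91530590e-01  1.55945324e+00 -3.85382002e-06
  1.09169680e+00 -1.05583256e-01]
dq [-0.00218509  0.00045626 -0.00123671  0.00074249  0.001011    0.0003916 ]
tau [ 2.75472514e-03 -6.12639999e+01 -2.58181733e+01  6.93612196e-02
  4.81085829e-02 -1.00339942e-04]
position [0.25573758 0.57001427 0.21407844]
tool_rot [-1.57187861e+00  1.11260646e-04 -4.21823260e-01]
wrist_force [ 0.38655455 -0.40862277 -0.30477614]
ft_torque [-0.00960334  0.02697811 -0.02008025]
opening 0.09517237442977007
0.0188
scene {'camera_matrix': array([[544.05254269,   0.        , 313.51503752],
       [  0.        , 544.05254269, 239.29005566],
       [  0.        ,   0.        ,   1.        ]]), 'rvec': array([ 1.88240234,  1.45335497, -0.66861749]), 'tvec': array([-0.07921591, -0.34783692,  1.75034178])}
top {'camera_matrix': array([[564.74937108,   0.        , 322.19643103],
       [  0.        , 564.74937108, 241.2956418 ],
       [  0.        ,   0.        ,   1.        ]]), 'rvec': array([ 2.19806954, -2.18926552,  0.10976469]), 'tvec': array([-0.08832016,  0.63892922,  1.41579604])}
wrist {'camera_matrix': array([[412.45657321,   0.        , 325.1098071 ],
       [  0.        , 412.45657321, 241.93490214],
       [  0.        ,   0.        ,   1.        ]]), 'rvec': array([-2.42252741, -1.56922033, -0.22916151]), 'tvec': array([-0.62444107, -0.03335006,  0.39331109])}
```

View pics/scene0.png

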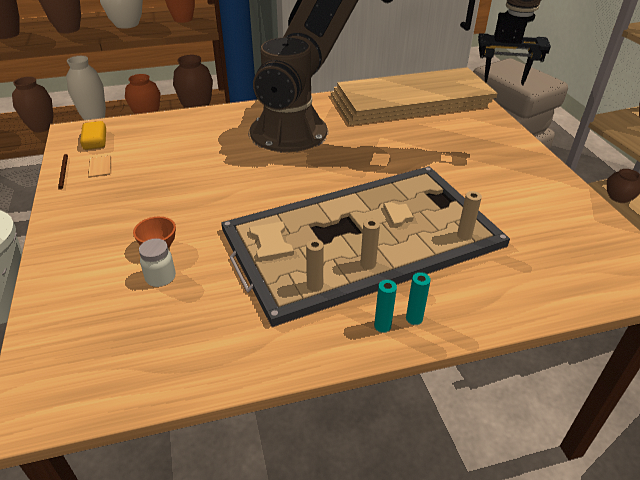

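View pics/top0.png

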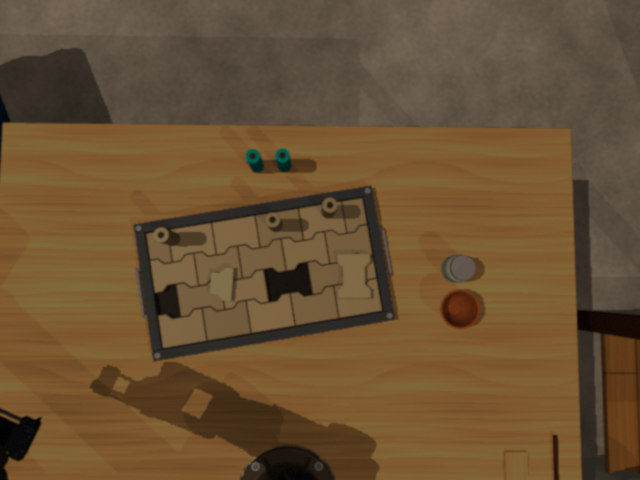

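View pics/wrist0.png

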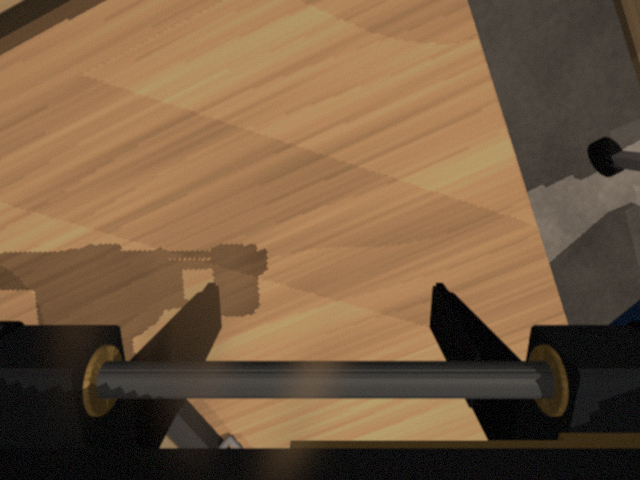

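The top view shows the deck, with the full gap at about (288,282), the half gap at (168,300), the full tile at (352,276), the half tile at (222,285) and the spare prop at (273,220). I'll zoom in for corner measurements.

```bash
cat > h.py <<'E'
import numpy as np, cv2
from rig import *
def ray(name_or_ci,uv,z):
    ci=camera_info(name_or_ci) if isinstance(name_or_ci,str) else name_or_ci
    R,_=cv2.Rodrigues(ci['rvec']);t=ci['tvec']
    uv=np.array(uv,float).reshape(-1,2)
    d=np.c_[uv,np.ones(len(uv))]@np.linalg.inv(ci['camera_matrix']).T@R
    c=-R.T@t
    return c+d*((z-c[2])/d[:,2])[:,None]
def proj(ci,P):
    return cv2.projectPoints(np.array(P,float).reshape(-1,1,3),ci['rvec'],ci['tvec'],ci['camera_matrix'],None)[0].reshape(-1,2)
E
python3 - <<'E'
import cv2,numpy as np
im=cv2.imread('pics/top0.png')[180:365,130:400]
im=cv2.resize(im,None,fx=2.9,fy=2.9,interpolation=cv2.INTER_CUBIC)
im=np.clip(255*(im/255.)**0.6,0,255).astype('uint8')
cv2.imwrite('pics/top0z.png',im)
im=cv2.imread('pics/scene0.png')[160:330,215:515]
im=cv2.resize(im,None,fx=2.6,fy=2.6,interpolation=cv2.INTER_CUBIC)
cv2.imwrite('pics/scene0z.png',im)
E
```

```text
(no output)
```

View pics/top0z.png

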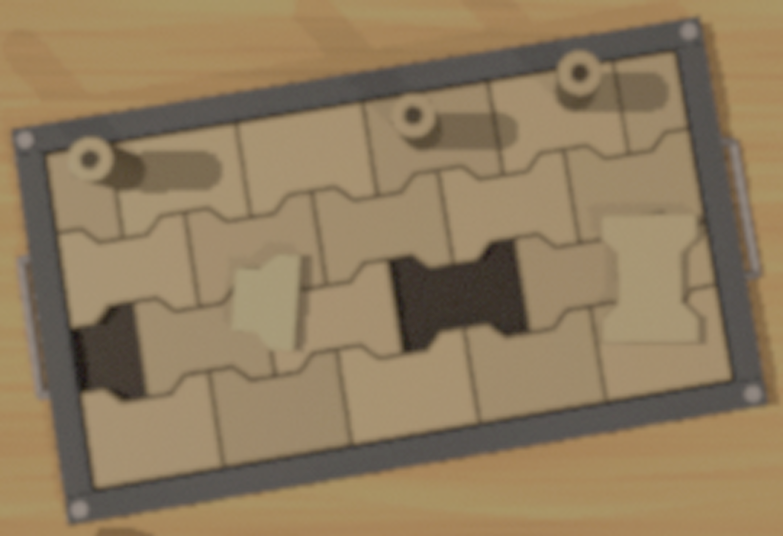

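View pics/scene0z.png

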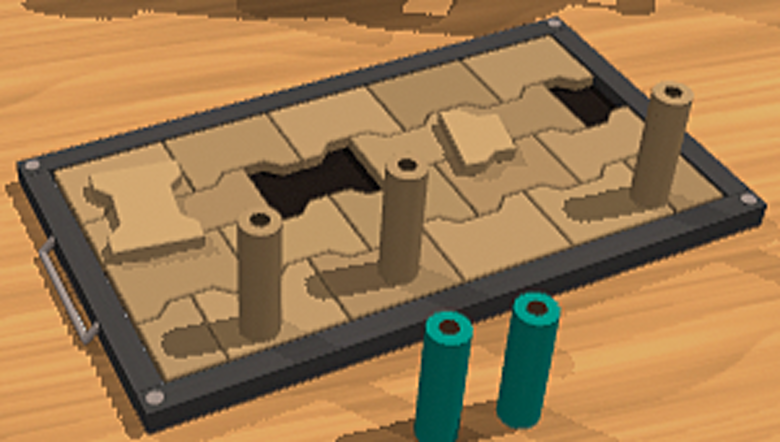

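Run:
```python
from h import *
ci=camera_info('top')
def Z(p): return (np.array(p,float)+.5)/2.9-.5+[130,180]
fr=ray(ci,Z([(25,139),(690,31),(753,394),(79,510)]),.027); print('screws',fr[:,:2].round(4).tolist())
print(np.linalg.norm(np.diff(fr,axis=0),axis=1), fr.mean(0))
fr=ray(ci,Z([(12,130),(700,18),(768,402),(72,523)]),.027); print('corners',fr[:,:2].round(4).tolist())
print(np.linalg.norm(np.diff(fr,axis=0),axis=1), fr.mean(0))
fg=ray(ci,Z([(389,262),(515,240),(528,328),(403,352)]),.027);print('fullgap',fg[:,:2].round(4).tolist(),fg.mean(0))
hg=ray(ci,Z([(133,304),(147,398),(70,330),(80,388)]),.027);print('halfgap',hg[:,:2].round(4).tolist())
ft=ray(ci,Z([(602,214),(698,211),(706,342),(603,340)]),.042);print('full',ft[:,:2].round(4).tolist(),ft.mean(0))
ht=ray(ci,Z([(300,253),(298,350),(234,272),(234,320)]),.042);print('half',ht[:,:2].round(4).tolist(),ht.mean(0))
pp=ray(ci,Z([(413,117),(90,158),(578,73)]),.147);print('props',pp[:,:2].round(4).tolist())
w=camera_info('wrist');R,_=cv2.Rodrigues(w['rvec']);c=-R.T@w['tvec'];s=read_state()
from scipy.spatial.transform import Rotation as Ro
T=Ro.from_euler('xyz',s['tool_rot']).as_matrix()
print('cam in tool',T.T@(c-s['position']),'\naxes',(T.T@R.T).round(3))
```

```text
screws [[0.6717, 0.3806], [0.7711, -0.2021], [0.4516, -0.2563], [0.3515, 0.3256]]
[0.5911421  0.32411858 0.5904107 ] [0.56145043 0.0619524  0.027     ]
corners [[0.6795, 0.3921], [0.7828, -0.2111], [0.4446, -0.2693], [0.3404, 0.3313]]
[0.61193179 0.34317664 0.60962272] [0.56185483 0.06074627 0.027     ]
fullgap [[0.5655, 0.062], [0.5851, -0.0479], [0.5084, -0.0597], [0.4873, 0.049]] [0.53656141 0.0008484  0.027     ]
halfgap [[0.5282, 0.2835], [0.4472, 0.2696], [0.5056, 0.3373], [0.4556, 0.3274]]
full [[0.6074, -0.1234], [0.6104, -0.2071], [0.497, -0.2136], [0.4984, -0.1244]] [ 0.55331727 -0.1671253   0.042     ]
half [[0.5726, 0.1376], [0.4892, 0.138], [0.556, 0.194], [0.5148, 0.1933]] [0.53312565 0.16574068 0.042     ]
props [[0.6793, 0.0344], [0.6448, 0.2923], [0.7159, -0.0986]]
cam in tool [-8.16816557e-02 -1.71093206e-01  8.44026461e-05] 
axes [[-0.     0.957  0.288]
 [ 0.001 -0.288  0.957]
 [ 1.     0.001 -0.   ]]
```

{"fn": "send_rows", "kwargs": {"moves": [1,0.877,-0.09,-0.557,0,1,0.877,-0.09,-0.557,0,1,0.877,-0.09,-0.557,0,1,0.877,-0.09,-0.557,0]}}

```text
time_s: 0.48
position: [0.3425, 0.4379, 0.2282]
tool_rot: [-1.571, -0.0, -0.422]
wrist_force: [-1.3, -0.1, 1.2]
opening: 0.0948
```

{"fn": "send_rows", "kwargs": {"moves": [1,0.877,-0.09,-0.557,0,1,0.877,-0.09,-0.557,0,1,0.877,-0.09,-0.557,0,1,0.877,-0.09,-0.557,0]}}

```text
time_s: 0.82
position: [0.4286, 0.3076, 0.2419]
tool_rot: [-1.571, -0.0, -0.422]
wrist_force: [0.5, -0.3, -0.2]
opening: 0.0949
```

{"fn": "send_rows", "kwargs": {"moves": [1,0.877,-0.09,-0.557,0,1,0.877,-0.09,-0.557,0,1,0.877,-0.09,-0.557,0,1,0.877,-0.09,-0.557,0]}}

```text
time_s: 1.15
position: [0.5146, 0.1774, 0.2554]
tool_rot: [-1.571, -0.0, -0.423]
wrist_force: [1.7, -0.1, 0.5]
opening: 0.0951
```

{"fn": "send_rows", "kwargs": {"moves": [1,0.877,-0.09,-0.557,-0.537,1,0.877,-0.09,-0.557,-0.537,1,0.877,-0.09,-0.557,-0.537,1,0.877,-0.09,-0.557,-0.537,1,0.877,-0.09,-0.557,-0.537]}}

```text
time_s: 1.57
position: [0.6019, 0.0449, 0.2685]
tool_rot: [-1.572, -0.001, 0.0]
wrist_force: [-0.0, 0.1, -0.1]
opening: 0.0953
```

Run:
```python
from h import *
import pickle
ci=camera_info('wrist');im=capture('wrist');cv2.imwrite('pics/w1.png',im[:,:,::-1]);pickle.dump(ci,open('w1.pkl','wb'))
```

```text
(no output)
```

View pics/w1.png

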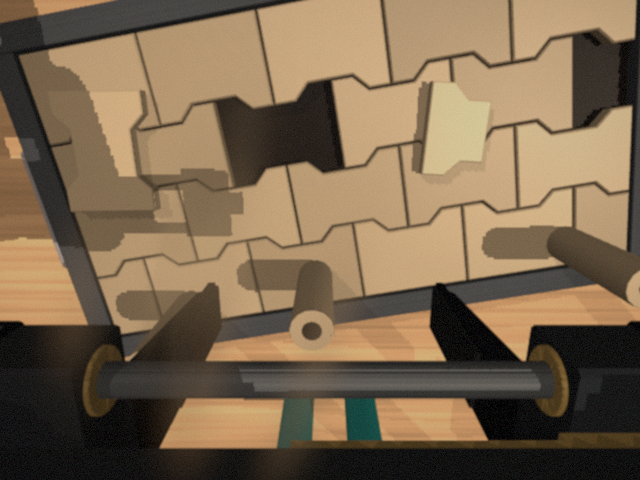

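The view shows the full gap (220-343, 80-188), half gap (573-632, 30-128), half tile (420-490, 82-175) and full tile, partly in shadow, at (48-155, 90-212). I'll zoom in to get the corners.

Run:
```python
import cv2,numpy as np
im=cv2.imread('pics/w1.png')
def crop(x0,x1,y0,y1,f):
    c=cv2.resize(im[y0:y1,x0:x1],None,fx=f,fy=f,interpolation=cv2.INTER_CUBIC)
    c=np.clip(255*(c/255.)**0.6,0,255).astype('uint8')
    for x in range((x0//20+1)*20,x1,20):
        p=int((x-x0)*f);cv2.line(c,(p,0),(p,4),(0,0,255),1);cv2.putText(c,str(x),(p-10,14),0,.35,(0,0,255))
    for y in range((y0//20+1)*20,y1,20):
        p=int((y-y0)*f);cv2.line(c,(0,p),(4,p),(0,0,255),1);cv2.putText(c,str(y),(5,p+4),0,.35,(0,0,255))
    return c
cv2.imwrite('pics/w1a.png',crop(30,230,70,220,4))
cv2.imwrite('pics/w1b.png',crop(205,355,70,200,4.5))
cv2.imwrite('pics/w1c.png',crop(405,640,20,190,3.4))
```

```text
(no output)
```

View pics/w1a.png

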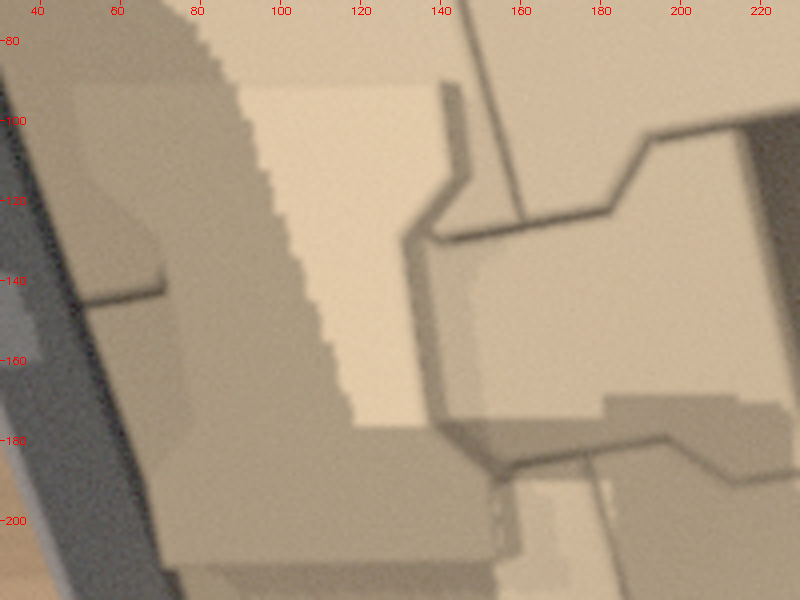

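View pics/w1b.png

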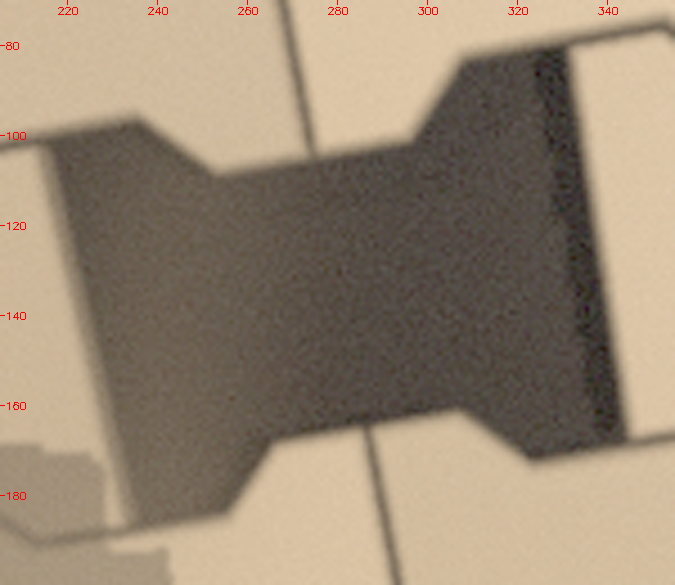

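View pics/w1c.png

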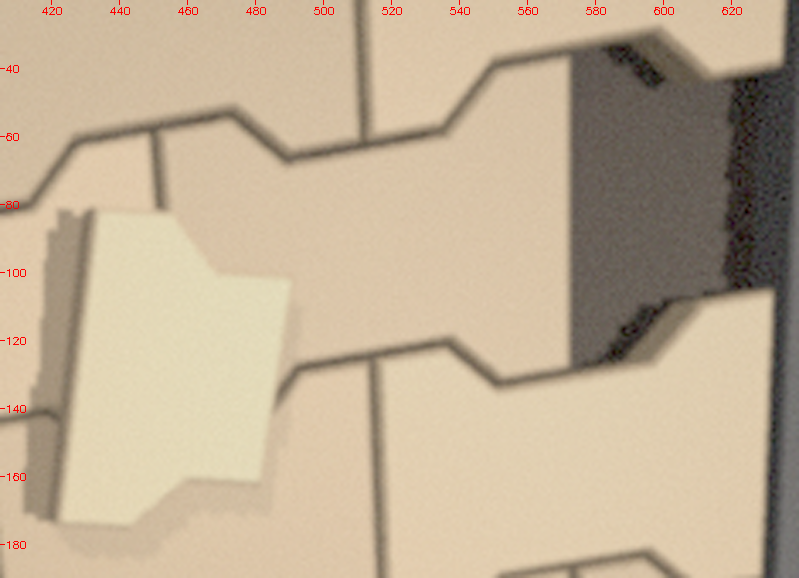

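```bash
cat >> h.py <<'E'
def kab(M,W):
    M=np.array(M,float);W=np.array(W)[:,:2]
    a=M-M.mean(0);b=W-W.mean(0)
    th=np.arctan2((a[:,0]*b[:,1]-a[:,1]*b[:,0]).sum(),(a*b).sum())
    R=np.array([[np.cos(th),-np.sin(th)],[np.sin(th),np.cos(th)]])
    c=W.mean(0)-R@M.mean(0)
    r=W-(M@R.T+c)
    return c,np.degrees(th),r
FG=dict(a=(-44.5,-58.5),b=(-44.5,58.5),c=(44.5,58.5),d=(44.5,-58.5),e=(-44.5,-33.96),f=(-30.5,-19.96),g=(-30.5,19.96),h=(-44.5,33.96),i=(44.5,-33.96),j=(30.5,-19.96),k=(30.5,19.96),l=(44.5,33.96))
E
python3 - <<'E'
from h import *
import pickle
ci=pickle.load(open('w1.pkl','rb'))
def show(n,M,px,z):
    c,th,r=kab(np.array(M)/1000,ray(ci,px,z)); print(n,c.round(4),round(th,2));print((r*1000).round(1).tolist())
k='abcdefghijkl'
show('fg',[FG[q] for q in k],[(213.9,101.8),(331.7,80),(344.3,167.8),(232.1,187.1),(236.1,96.2),(253.2,109.1),(296.6,101.8),(308.3,82.2),(256.1,184.4),(266.8,167.8),(307.2,160.7),(323.9,172.2)],.027)
show('hg',[(-44.5,-30.5),(44.5,-30.5),(-44.5,-5.96),(-30.5,8.04),(44.5,-5.96),(30.5,8.04),(-30.5,30.5),(30.5,30.5)],[(572.6,34.7),(572.6,128.2),(598.5,29.4),(613.2,42.9),(596.8,126.5),(612.4,108.8),(635.9,39.1),(632.4,105.3)],.027)
show('half',[(-42,-28),(-42,-7),(-28,7),(-28,28),(28,28),(28,7),(42,-7),(42,-28)],[(432.9,81.8),(453.5,81.8),(469.1,100),(490.6,102.4),(481.5,161.2),(460.3,160.6),(443.8,174.4),(422.1,172.9)],.042)
# full: tile y axis ~ +x world ; TL img=(x small,y small)
show('full',[(42,-56),(-42,-56),(-42,-35),(-28,-21),(-28,21),(-42,35),(-42,56),(42,56)],[(48.75,91.3),(140,91.3),(142.5,115),(130.5,129.5),(138,176.5),(153,189.5),(153.8,210.5),(71.3,211.2)],.042)
E
```

```text
fg [0.5369 0.0015] 9.71
[[3.2, 2.6], [3.6, -1.1], [-2.9, -3.2], [-3.3, -0.4], [2.3, -0.2], [2.5, -0.8], [2.6, 1.3], [1.4, 1.2], [-1.9, -0.3], [-2.3, -0.3], [-2.5, 0.4], [-2.7, 0.7]]
hg [0.485  0.3039] 9.64
[[2.1, 2.2], [-3.9, 1.6], [1.9, 0.7], [1.5, 0.0], [-1.4, 0.3], [-1.5, 0.6], [2.2, -2.2], [-0.9, -3.2]]
half [0.5317 0.1668] -2.58
[[1.0, 0.8], [0.0, -1.6], [0.9, 0.6], [2.0, -0.5], [-1.0, -0.5], [-0.6, 0.3], [-0.9, 0.4], [-1.4, 0.5]]
full [ 0.553  -0.1648] -89.7
[[0.4, 0.7], [0.8, -0.4], [0.4, -0.9], [-0.8, 0.2], [0.8, 1.3], [-0.5, 0.1], [-0.7, -1.7], [-0.4, 0.8]]
```

{"fn": "send_rows", "kwargs": {"moves": [1,-0.468,0.5,0.813,0.057,1,-0.468,0.7,0.813,0.057,1,-0.468,1,0.813,0.057,1,-0.468,1,0.813,0.057,1,-0.468,1,0.813,0.057]}}

```text
time_s: 2.03
position: [0.5277, 0.1729, 0.1187]
tool_rot: [-1.57, -0.001, -0.045]
wrist_force: [0.9, 0.5, -0.7]
opening: 0.0956
```

```bash
cat >> h.py <<'E'
from scipy.spatial.transform import Rotation as Ro
def go(x,y,z,yaw):
    s=read_state();p=s['position'];T=Ro.from_euler('xyz',s['tool_rot']).as_matrix()
    d=T.T@(np.array([x,y,z])-p)
    print('pos',p.round(4),'rpy',np.degrees(s['tool_rot']).round(2),'t',round(s['time_s'],2),'F',s['wrist_force'].round(1),'op',round(s['opening'],4),'j6',s['joint_positions'][5].round(2))
    dy=(yaw-np.degrees(s['tool_rot'][2])+180)%360-180
    print('num',(d/.15).round(3),'turn',round(-dy/45,3),'dist',np.linalg.norm(d).round(4))
E
python3 - <<'E'
from h import *
go(.5317,.1668,.032,-2.58)
ci=camera_info('wrist');im=capture('wrist');cv2.imwrite('pics/w2.png',im[:,:,::-1])
E
```

```text
pos [0.5277 0.1729 0.1187] rpy [-8.998e+01 -3.000e-02 -2.570e+00] t 2.03 F [ 0.9  0.5 -0.7] op 0.0956 j6 -1.33
num [ 0.028  0.578 -0.04 ] turn 0.0 dist 0.087
```

View pics/w2.png

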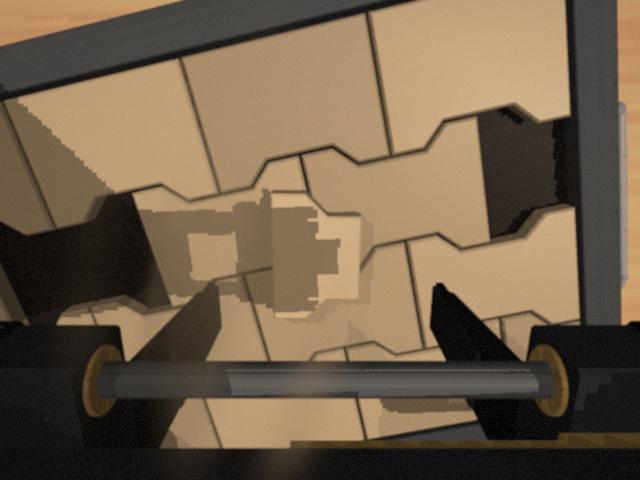

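Run:
```python
from h import *
go(.5317,.1668,.032,-2.58)
```

```text
pos [0.5231 0.1749 0.1127] rpy [-90.07   0.51  -2.51] t 2.08 F [-3.7  2.9 -5.9] op 0.0952 j6 -1.33
num [ 0.065  0.537 -0.051] turn 0.002 dist 0.0815
```

{"fn": "send_rows", "kwargs": {"moves": [1,0,0,0,0,1,0,0,0,0]}}

```text
time_s: 2.25
position: [0.5291, 0.1719, 0.12]
tool_rot: [-1.571, 0.0, -0.044]
wrist_force: [1.5, 0.3, 0.3]
opening: 0.0952
```

Run:
```python
from h import *
go(.5317,.1668,.032,-2.58)
```

```text
pos [0.5291 0.1719 0.12  ] rpy [-9.0e+01  2.0e-02 -2.5e+00] t 2.25 F [1.5 0.3 0.3] op 0.0952 j6 -1.33
num [ 0.019  0.587 -0.033] turn 0.002 dist 0.0882
```

Run:
```python
from h import *
import pickle
ci=camera_info('wrist');im=capture('wrist')[:,:,::-1];pickle.dump(ci,open('w3.pkl','wb'));cv2.imwrite('pics/w3f.png',im)
def crop(im,x0,x1,y0,y1,f):
    c=cv2.resize(im[y0:y1,x0:x1],None,fx=f,fy=f,interpolation=cv2.INTER_CUBIC)
    c=np.clip(255*(c/255.)**0.6,0,255).astype('uint8')
    for x in range((x0//20+1)*20,x1,20):
        p=int((x-x0)*f);cv2.line(c,(p,0),(p,4),(0,0,255),1);cv2.putText(c,str(x),(p-10,14),0,.35,(0,0,255))
    for y in range((y0//20+1)*20,y1,20):
        p=int((y-y0)*f);cv2.line(c,(0,p),(4,p),(0,0,255),1);cv2.putText(c,str(y),(5,p+4),0,.35,(0,0,255))
    return c
cv2.imwrite('pics/w3a.png',crop(im,230,400,170,340,3.5))
cv2.imwrite('pics/w3b.png',crop(im,460,640,80,260,3.3))
```

```text
(no output)
```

View pics/w3a.png

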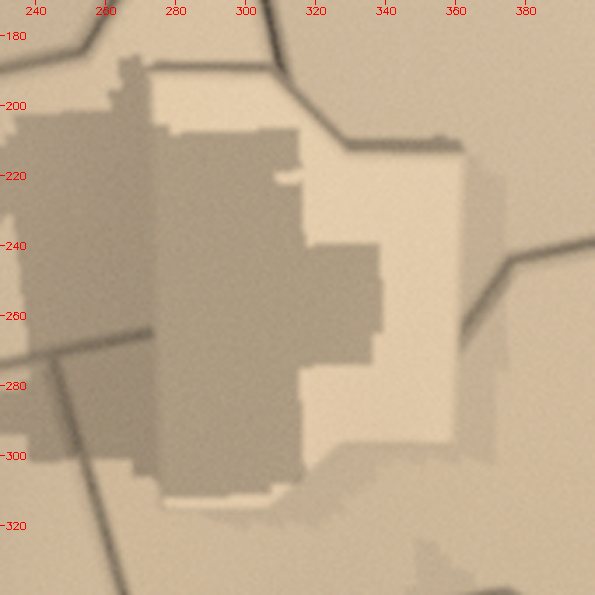

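View pics/w3b.png

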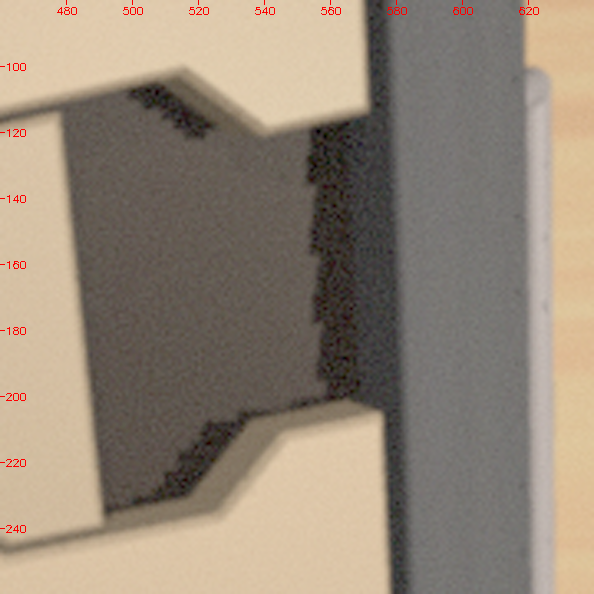

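Run:
```python
from h import *
import pickle
ci=pickle.load(open('w3.pkl','rb'))
def show(n,M,px,z):
    c,th,r=kab(np.array(M)/1000,ray(ci,px,z)); print(n,c.round(4),round(th,2));print((r*1000).round(1).tolist())
show('hg',[(-44.5,-30.5),(44.5,-30.5),(-44.5,-5.96),(-30.5,8.04),(44.5,-5.96),(30.5,8.04),(-30.5,30.5),(30.5,30.5)],[(478,110),(491.5,242.5),(515,100.5),(539,121),(526,236.5),(546,212),(579,111.5),(582,204)],.027)
show('half',[(-42,-28),(-42,-7),(-28,7),(-28,28),(28,28),(28,7),(42,-7),(42,-28)],[(272.5,189.5),(308,189.5),(329,212.5),(362.5,213),(360,296.5),(329,296.5),(305,313.5),(276,313.5)],.042)
go(.5317,.1668,.032,-2.58)
```

```text
hg [0.4848 0.3048] 9.72
[[1.0, 1.5], [-1.6, 0.9], [0.6, -0.6], [1.8, -1.0], [-0.7, -0.7], [-0.7, -0.7], [1.0, 0.6], [-1.3, -0.0]]
half [0.531  0.1671] -3.48
[[0.5, -0.0], [0.1, 0.6], [0.1, -0.4], [0.0, -0.7], [0.2, 0.1], [0.6, 0.7], [-1.0, -0.9], [-0.5, 0.8]]
pos [0.5299 0.1714 0.1208] rpy [-8.998e+01 -8.000e-02 -2.550e+00] t 2.3 F [-0.2  0.5 -0.2] op 0.0947 j6 -1.33
num [ 0.012  0.592 -0.031] turn 0.001 dist 0.0889
```

{"fn": "send_rows", "kwargs": {"moves": [1,0.01,0.25,-0.029,0.02,1,0.01,0.45,-0.029,0.02,1,0.01,0.59,-0.029,0.02,1,0.01,0.59,-0.029,0.02,1,0.01,0.59,-0.029,0.02]}}

```text
time_s: 2.72
position: [0.5314, 0.1663, 0.032]
tool_rot: [-1.571, -0.0, -0.062]
wrist_force: [0.4, 0.1, 0.1]
opening: 0.0953
```

{"fn": "send_rows", "kwargs": {"moves": [-1,0,0,0,0,-1,0,0,0,0,-1,0,0,0,0,-1,0,0,0,0,-1,0,0,0,0]}}

```text
time_s: 3.13
position: [0.5309, 0.1669, 0.0319]
tool_rot: [-1.57, -0.001, -0.06]
wrist_force: [-0.3, 0.2, -0.2]
opening: 0.067
```

Run:
```python
from h import *
go(.4848,.3045,.032,9.7)
cv2.imwrite('pics/w4.png',capture('wrist')[:,:,::-1])
```

```text
pos [0.5309 0.1669 0.0319] rpy [-8.998e+01 -7.000e-02 -3.460e+00] t 3.13 F [-0.3  0.2 -0.2] op 0.067 j6 -1.32
num [-0.362 -0.     0.897] turn -0.293 dist 0.1451
```

View pics/w4.png

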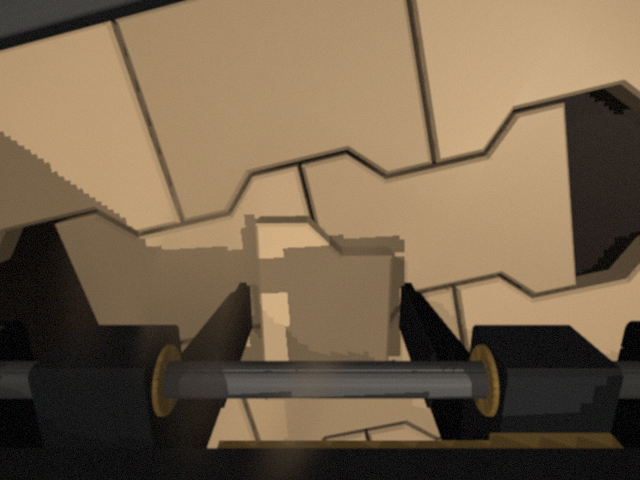

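Fingers are closing evenly, at (248,290) and (402,290), on either side of the tile. They need a few more rows.

{"fn": "send_rows", "kwargs": {"moves": [-1,0,0,0,0,-1,0,0,0,0,-1,0,0,0,0,-1,0,0,0,0]}}

```text
time_s: 3.52
position: [0.5307, 0.1669, 0.0315]
tool_rot: [-1.571, -0.0, -0.06]
wrist_force: [-0.6, -0.0, 6.0]
opening: 0.0557
```

Run:
```python
from h import *
go(.4848,.3045,.032,9.7)
```

```text
pos [0.5307 0.1669 0.0315] rpy [-8.999e+01 -1.000e-02 -3.460e+00] t 3.52 F [-0.6 -0.   6. ] op 0.0557 j6 -1.32
num [-0.361 -0.004  0.897] turn -0.293 dist 0.1451
```

{"fn": "send_rows", "kwargs": {"moves": [-1,-0.072,0,0.18,-0.06,-1,-0.144,0,0.36,-0.12,-1,-0.217,0,0.54,-0.176,-1,-0.29,0,0.72,-0.235,-1,-0.361,0,0.897,-0.293]}}

```text
time_s: 3.93
position: [0.4845, 0.3053, 0.0314]
tool_rot: [-1.571, -0.0, 0.172]
wrist_force: [0.6, -0.0, -1.1]
opening: 0.056
```

{"fn": "send_rows", "kwargs": {"moves": [-1,0,0,0,0,-1,0,0,0,0,-1,0,0,0,0]}}

```text
time_s: 4.18
position: [0.4845, 0.304, 0.0309]
tool_rot: [-1.571, 0.001, 0.169]
wrist_force: [0.2, -0.5, -0.9]
opening: 0.0556
```

Run:
```python
from h import *
go(.4848,.3045,.032,9.7)
cv2.imwrite('pics/w5.png',capture('wrist')[:,:,::-1])
```

```text
pos [0.4845 0.304  0.0309] rpy [-9.001e+01  4.000e-02  9.700e+00] t 4.18 F [ 0.2 -0.5 -0.9] op 0.0556 j6 -1.3
num [ 0.002 -0.008  0.003] turn 0.0 dist 0.0013
```

View pics/w5.png

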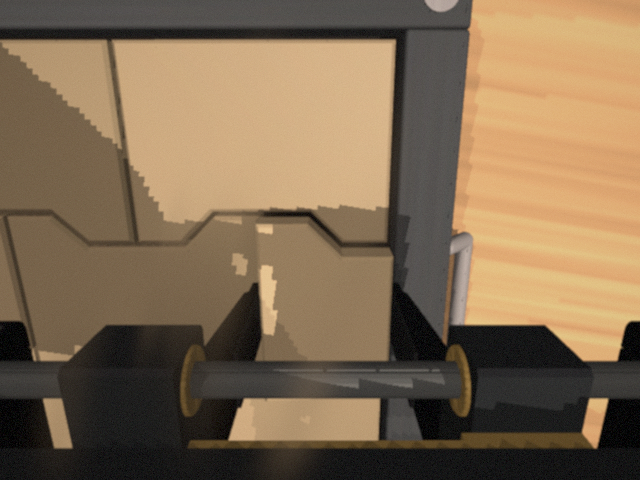

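{"fn": "send_rows", "kwargs": {"moves": [0.6,0,0,0,0,0.6,0,0,0,0,0.6,0,0,0,0,0.6,0,0,0,0]}}

```text
time_s: 4.57
position: [0.485, 0.304, 0.0313]
tool_rot: [-1.571, -0.0, 0.169]
wrist_force: [-0.1, -0.3, 0.2]
opening: 0.0742
```

Run:
```python
from h import *
go(.4848,.3045,.032,9.7)
cv2.imwrite('pics/w6.png',capture('wrist')[:,:,::-1])
```

```text
pos [0.485  0.304  0.0313] rpy [-8.999e+01 -1.000e-02  9.670e+00] t 4.57 F [-0.1 -0.3  0.2] op 0.0742 j6 -1.3
num [-0.001 -0.005  0.004] turn -0.001 dist 0.0009
```

View pics/w6.png

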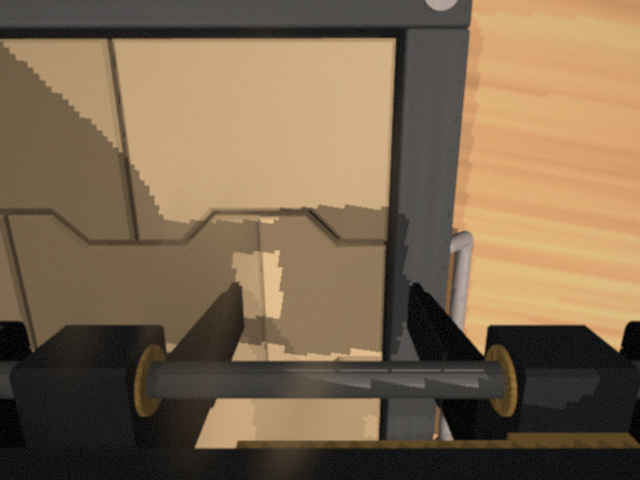

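{"fn": "send_rows", "kwargs": {"moves": [1,0,-0.27,0,0,1,0,-0.5,-0.1,0.208,1,0,-0.7,-0.35,0.208,1,0,-0.8,-0.6,0.208,1,0,-1,-0.85,0.208]}}

```text
time_s: 5.03
position: [0.5042, 0.1858, 0.175]
tool_rot: [-1.571, 0.001, 0.007]
wrist_force: [0.6, -0.3, -0.6]
opening: 0.0947
```

Run:
```python
from h import *
go(.58,-.16,.2,.3)
cv2.imwrite('pics/w7.png',capture('wrist')[:,:,::-1])
```

```text
pos [0.5042 0.1858 0.175 ] rpy [-9.001e+01  4.000e-02  3.900e-01] t 5.03 F [ 0.6 -0.3 -0.6] op 0.0947 j6 -1.35
num [ 0.489 -0.166 -2.308] turn 0.002 dist 0.3548
```

View pics/w7.png

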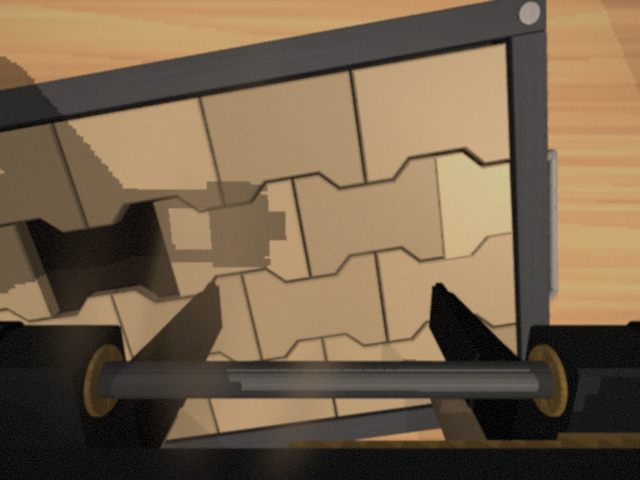

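The half tile sits in its gap and looks flush, at (440-510, 150-260). Next I'll move to the full tile.

{"fn": "send_rows", "kwargs": {"moves": [1,0.163,-0.055,-0.77,0,1,0.163,-0.055,-0.77,0,1,0.163,-0.055,-0.77,0]}}

```text
time_s: 5.33
position: [0.5301, 0.07, 0.1833]
tool_rot: [-1.571, -0.001, 0.007]
wrist_force: [1.0, 0.2, -0.2]
opening: 0.0952
```

{"fn": "send_rows", "kwargs": {"moves": [1,0.163,-0.055,-0.77,0,1,0.163,-0.055,-0.77,0,1,0.163,-0.055,-0.77,0]}}

```text
time_s: 5.58
position: [0.5553, -0.0459, 0.1914]
tool_rot: [-1.571, -0.001, 0.006]
wrist_force: [0.9, 0.2, 1.0]
opening: 0.0949
```

{"fn": "send_rows", "kwargs": {"moves": [1,0.163,-0.055,-0.77,0,1,0.163,-0.055,-0.77,0,1,0.163,-0.055,-0.77,0,1,0.163,-0.055,-0.77,0,1,0.163,-0.055,-0.77,0]}}

```text
time_s: 6.0
position: [0.5801, -0.1604, 0.1989]
tool_rot: [-1.571, 0.0, 0.003]
wrist_force: [0.4, -0.1, -0.3]
opening: 0.0952
```

Run:
```python
from h import *
import pickle
go(.553,-.165,.032,.3)
ci=camera_info('wrist');im=capture('wrist')[:,:,::-1];pickle.dump(ci,open('w8.pkl','wb'));cv2.imwrite('pics/w8.png',im)
```

```text
pos [ 0.5801 -0.1604  0.1989] rpy [-8.999e+01  1.000e-02  1.800e-01] t 6.0 F [ 0.4 -0.1 -0.3] op 0.0952 j6 -1.95
num [-0.181  1.113 -0.03 ] turn -0.003 dist 0.1692
```

View pics/w8.png

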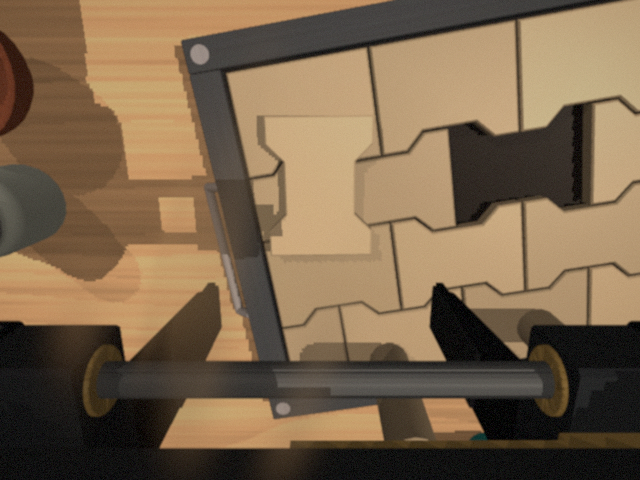

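Run:
```python
from h import *
im=cv2.imread('pics/w8.png')
def crop(im,x0,x1,y0,y1,f):
    c=cv2.resize(im[y0:y1,x0:x1],None,fx=f,fy=f,interpolation=cv2.INTER_CUBIC)
    c=np.clip(255*(c/255.)**0.8,0,255).astype('uint8')
    for x in range((x0//20+1)*20,x1,20):
        p=int((x-x0)*f);cv2.line(c,(p,0),(p,4),(0,0,255),1);cv2.putText(c,str(x),(p-10,14),0,.35,(0,0,255))
    for y in range((y0//20+1)*20,y1,20):
        p=int((y-y0)*f);cv2.line(c,(0,p),(4,p),(0,0,255),1);cv2.putText(c,str(y),(5,p+4),0,.35,(0,0,255))
    return c
cv2.imwrite('pics/w8a.png',crop(im,240,410,105,275,3.5))
cv2.imwrite('pics/w8b.png',crop(im,430,640,85,240,3.7))
```

```text
(no output)
```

View pics/w8a.png

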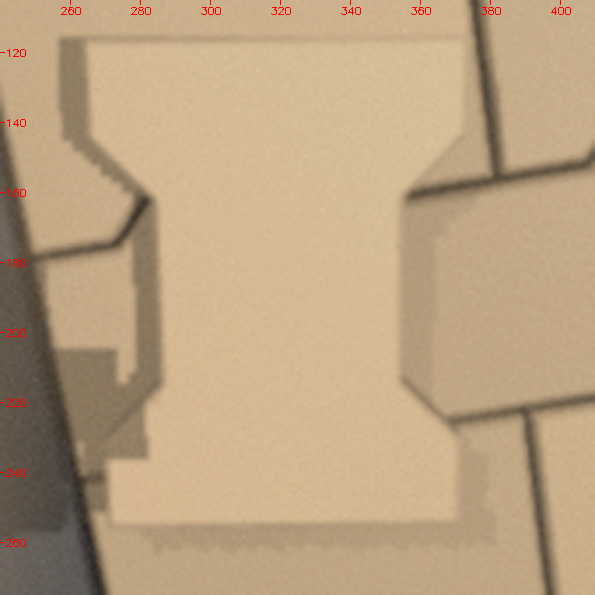

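View pics/w8b.png

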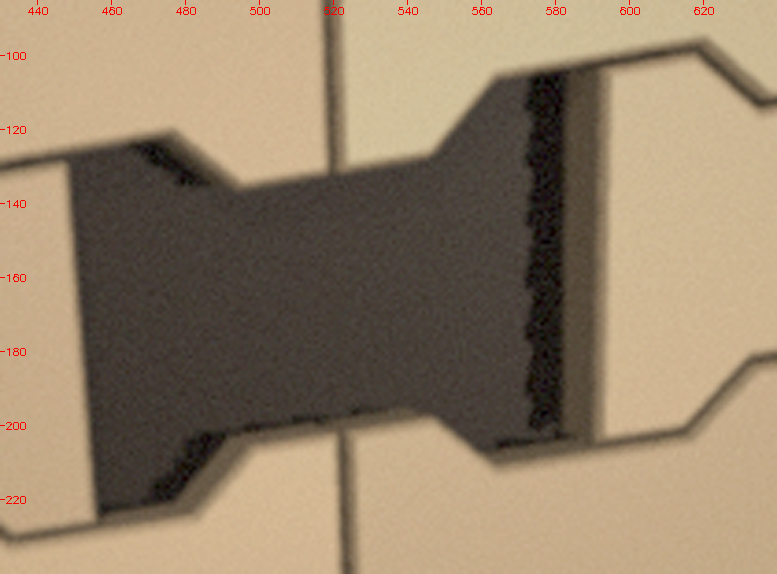

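Run:
```python
from h import *
import pickle
ci=pickle.load(open('w8.pkl','rb'))
def show(n,M,px,z):
    c,th,r=kab(np.array(M)/1000,ray(ci,px,z)); print(n,c.round(4),round(th,2));print((r*1000).round(1).tolist())
show('fg',[FG[q] for q in 'abcdefghijkl'],[(448,127),(594,100.5),(592.5,206.5),(456.5,228),(476.5,120.5),(495,136),(546,128),(563.5,105.5),(483,225),(498,206.5),(547,198.5),(563.5,211)],.027)
show('full',[(42,-56),(-42,-56),(-42,-35),(-28,-21),(-28,21),(-42,35),(-42,56),(42,56),(42,-35),(28,-21),(28,21),(42,35)],[(264.5,117),(372.5,117),(372.5,143),(355,160.5),(354,214),(370,229),(370.5,254),(272,254.5),(265,146),(284,161),(286,214),(271,230)],.042)
```

```text
fg [0.5372 0.0013] 9.9
[[1.7, 1.7], [1.4, -0.5], [-1.5, -0.8], [-2.4, 1.2], [0.9, -0.2], [1.4, -0.2], [1.9, 0.6], [1.0, 0.3], [-0.9, -0.5], [-0.9, -1.1], [-1.0, -0.0], [-1.7, -0.5]]
full [ 0.5524 -0.1648] -89.07
[[0.9, 0.8], [2.0, -0.9], [0.2, -0.6], [-0.6, -0.0], [0.3, -0.5], [-0.9, -1.2], [-0.2, -0.4], [-0.8, 1.0], [1.4, 0.1], [-0.9, 0.3], [-0.4, 0.2], [-1.1, 1.3]]
```

{"fn": "send_rows", "kwargs": {"moves": [1,-0.184,0.28,-0.028,-0.014,1,-0.184,0.56,-0.028,-0.014,1,-0.184,0.8,-0.028,-0.014,1,-0.184,0.8,-0.028,-0.014]}}

```text
time_s: 6.38
position: [0.5493, -0.1605, 0.0736]
tool_rot: [-1.567, 0.009, 0.018]
wrist_force: [-1.0, 0.1, -0.2]
opening: 0.0953
```

Run:
```python
from h import *
go(.5525,-.1648,.032,.8)
```

```text
pos [ 0.5493 -0.1605  0.0736] rpy [-89.76   0.51   1.05] t 6.38 F [-1.   0.1 -0.2] op 0.0953 j6 -1.99
num [ 0.023  0.277 -0.03 ] turn 0.005 dist 0.0419
```

{"fn": "send_rows", "kwargs": {"moves": [1,0,0.18,0,0,1,0,0.3,0,0,1,0,0.313,0,0,1,0,0.313,0,0]}}

```text
time_s: 6.72
position: [0.553, -0.1623, 0.0331]
tool_rot: [-1.57, 0.0, 0.018]
wrist_force: [-0.5, -0.4, -0.1]
opening: 0.0951
```

Run:
```python
from h import *
go(.5525,-.1648,.032,.8)
```

```text
pos [ 0.553  -0.1623  0.0331] rpy [-8.998e+01  2.000e-02  1.050e+00] t 6.72 F [-0.5 -0.4 -0.1] op 0.0951 j6 -1.99
num [-0.004  0.008 -0.017] turn 0.006 dist 0.0028
```

Now correct the offset and close, about 40 mm of travel.

{"fn": "send_rows", "kwargs": {"moves": [-1,-0.003,0.006,-0.014,0.004,-1,-0.003,0.006,-0.014,0.004,-1,-0.003,0.006,-0.014,0.004,-1,-0.003,0.006,-0.014,0.004,-1,-0.003,0.006,-0.014,0.004]}}

```text
time_s: 7.13
position: [0.5525, -0.1652, 0.032]
tool_rot: [-1.571, -0.001, 0.014]
wrist_force: [-0.5, 0.2, -0.9]
opening: 0.0669
```

{"fn": "send_rows", "kwargs": {"moves": [-1,0,0,0,0,-1,0,0,0,0,-1,0,0,0,0,-1,0,0,0,0,-1,0,0,0,0]}}

```text
time_s: 7.55
position: [0.5523, -0.1652, 0.0316]
tool_rot: [-1.571, -0.0, 0.014]
wrist_force: [-1.5, 0.1, 5.3]
opening: 0.0555
```

Run:
```python
from h import *
go(.537,.0013,.032,-80.25)
cv2.imwrite('pics/w9.png',capture('wrist')[:,:,::-1])
```

```text
pos [ 0.5523 -0.1652  0.0316] rpy [-9.0e+01 -1.0e-02  8.1e-01] t 7.55 F [-1.5  0.1  5.3] op 0.0555 j6 -1.99
num [-0.087 -0.003  1.111] turn 1.801 dist 0.1672
```

View pics/w9.png

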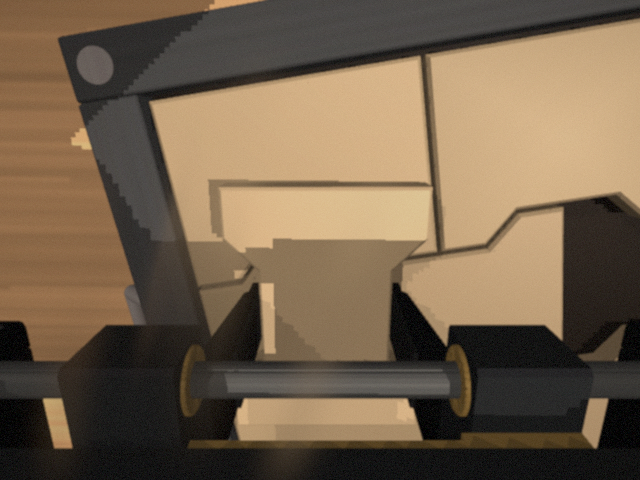

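{"fn": "send_rows", "kwargs": {"moves": [-1,0,0,0,0.15,-1,0,0,0,0.3,-1,0,0,0,0.45,-1,0,0,0,0.6,-1,0,0,0,0.75]}}

```text
time_s: 8.02
position: [0.5525, -0.1653, 0.0316]
tool_rot: [-1.571, -0.001, -0.58]
wrist_force: [0.5, 0.6, 4.1]
opening: 0.0556
```

{"fn": "send_rows", "kwargs": {"moves": [-1,0,0,0,0.15,-1,0,0,0,0.3,-1,0,0,0,0.45,-1,0,0,0,0.6,-1,0,0,0,0.75]}}

```text
time_s: 8.43
position: [0.5525, -0.1653, 0.0316]
tool_rot: [-1.57, -0.001, -1.169]
wrist_force: [0.3, -1.0, 4.5]
opening: 0.0557
```

{"fn": "send_rows", "kwargs": {"moves": [-1,0,0,0,0.15,-1,0,0,0,0.301,-1,0,0,0,0.301,-1,0,0,0,0.301]}}

```text
time_s: 8.77
position: [0.5525, -0.1652, 0.0316]
tool_rot: [-1.57, -0.0, -1.397]
wrist_force: [0.1, 0.2, 5.2]
opening: 0.0556
```

Run:
```python
from h import *
go(.537,.0013,.032,-80.25)
cv2.imwrite('pics/w10.png',capture('wrist')[:,:,::-1])
```

```text
pos [ 0.5525 -0.1652  0.0316] rpy [-8.996e+01 -1.000e-02 -8.005e+01] t 8.77 F [0.1 0.2 5.2] op 0.0556 j6 -0.58
num [-1.111 -0.003  0.09 ] turn 0.005 dist 0.1673
```

View pics/w10.png

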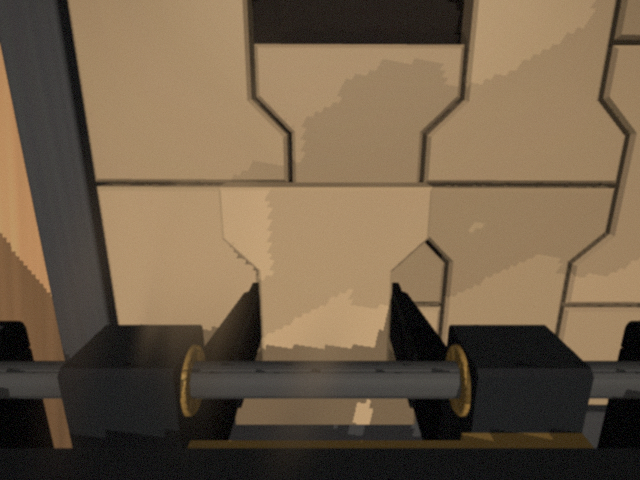

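{"fn": "send_rows", "kwargs": {"moves": [-1,-0.18,0,0.015,0.004,-1,-0.36,0,0.03,0.004,-1,-0.54,0,0.045,0.004,-1,-0.72,0,0.06,0.004,-1,-0.9,0,0.075,0.004]}}

```text
time_s: 9.23
position: [0.5406, -0.0295, 0.0316]
tool_rot: [-1.57, -0.001, -1.399]
wrist_force: [1.1, -4.5, 3.5]
opening: 0.0558
```

Run:
```python
from h import *
go(.537,.0013,.032,-80.25)
```

```text
pos [ 0.5406 -0.0295  0.0316] rpy [-8.995e+01 -4.000e-02 -8.014e+01] t 9.23 F [ 1.1 -4.5  3.5] op 0.0558 j6 -0.35
num [-0.207 -0.003  0.012] turn 0.002 dist 0.0311
```

{"fn": "send_rows", "kwargs": {"moves": [-1,-0.1,0,0.012,0.002,-1,-0.207,0,0.012,0.002,-1,-0.207,0,0.012,0.002,-1,-0.207,0,0.012,0.002]}}

```text
time_s: 9.57
position: [0.5368, 0.0012, 0.0311]
tool_rot: [-1.572, 0.0, -1.4]
wrist_force: [0.2, -0.6, -1.8]
opening: 0.056
```

Run:
```python
from h import *
go(.537,.0013,.032,-80.25)
cv2.imwrite('pics/w11.png',capture('wrist')[:,:,::-1])
```

```text
pos [0.5368 0.0012 0.0311] rpy [-9.004e+01  2.000e-02 -8.024e+01] t 9.57 F [ 0.2 -0.6 -1.8] op 0.056 j6 -0.29
num [-0.    -0.006  0.002] turn 0.0 dist 0.001
```

View pics/w11.png

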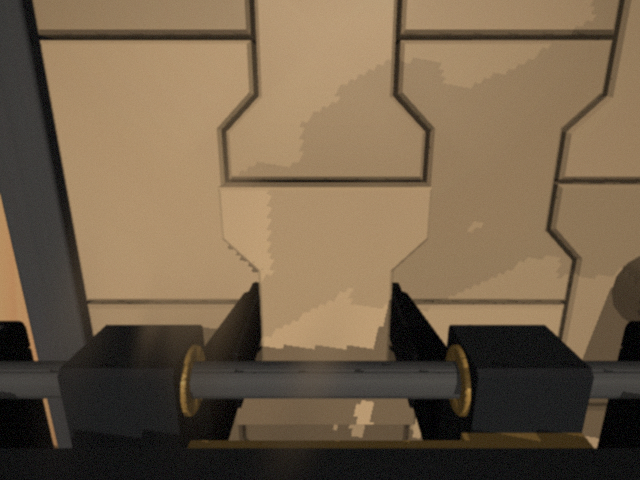

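{"fn": "send_rows", "kwargs": {"moves": [0.6,0,0,0,0,0.6,0,0,0,0,0.6,0,0,0,0,0.6,0,0,0,0]}}

```text
time_s: 9.95
position: [0.5372, 0.0002, 0.0314]
tool_rot: [-1.571, 0.0, -1.406]
wrist_force: [-0.6, -0.6, 0.5]
opening: 0.0744
```

Run:
```python
from h import *
go(.537,.0013,.032,-80.25)
cv2.imwrite('pics/w12.png',capture('wrist')[:,:,::-1])
```

```text
pos [5.372e-01 2.000e-04 3.140e-02] rpy [-89.99   0.   -80.53] t 9.95 F [-0.6 -0.6  0.5] op 0.0744 j6 -0.29
num [-0.007 -0.004  0.   ] turn -0.006 dist 0.0012
```

View pics/w12.png

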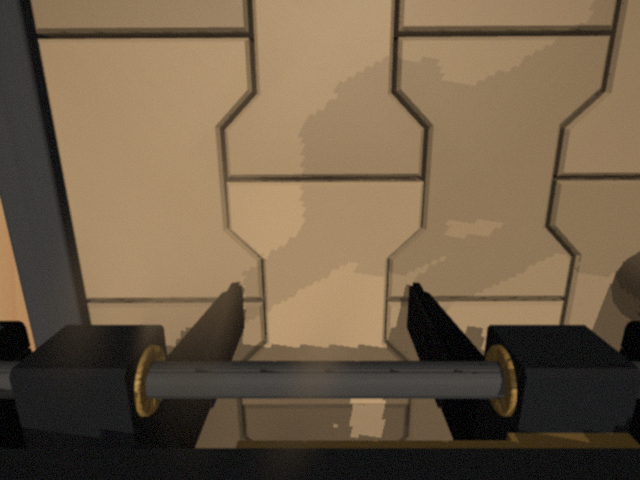

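{"fn": "send_rows", "kwargs": {"moves": [1,0,-0.28,0,0,1,0,-0.56,0,0,1,0,-0.84,0,0,1,0,-1,0,0]}}

```text
time_s: 10.33
position: [0.5378, 0.0005, 0.1854]
tool_rot: [-1.567, -0.001, -1.405]
wrist_force: [0.3, -0.4, -1.1]
opening: 0.0933
```

{"fn": "send_rows", "kwargs": {"moves": [1,0,-0.28,0,0,1,0.2,-0.5,0.3,0,1,0.2,-0.6,0.4,0,1,0.2,-0.6,0.4,0,1,0.2,-0.6,0.4,0]}}

```text
time_s: 10.75
position: [0.6021, -0.0195, 0.2721]
tool_rot: [-1.569, -0.001, -1.406]
wrist_force: [-0.0, 0.0, -0.4]
opening: 0.0949
```

Run:
```python
from h import *
import pickle
go(.6793,.0344,.2,-80.25)
ci=camera_info('wrist');im=capture('wrist')[:,:,::-1];pickle.dump(ci,open('w13.pkl','wb'));cv2.imwrite('pics/w13.png',im)
ci=camera_info('top');cv2.imwrite('pics/top1.png',capture('top')[:,:,::-1]);cv2.imwrite('pics/scene1.png',capture('scene')[:,:,::-1])
im=cv2.imread('pics/scene1.png')[160:330,215:515]
im=cv2.resize(im,None,fx=2.6,fy=2.6,interpolation=cv2.INTER_CUBIC)
cv2.imwrite('pics/scene1z.png',im)
```

```text
pos [ 0.6021 -0.0195  0.2721] rpy [-8.988e+01 -3.000e-02 -8.053e+01] t 10.75 F [-0.   0.  -0.4] op 0.0949 j6 -0.31
num [-0.27   0.482  0.565] turn -0.006 dist 0.1185
```

View pics/w13.png

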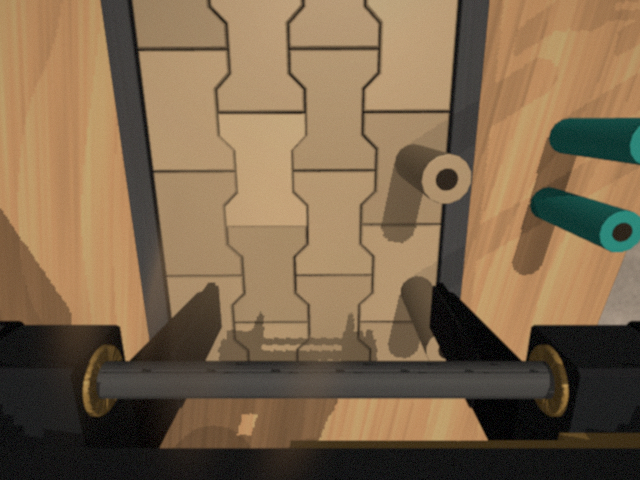

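View pics/scene1z.png

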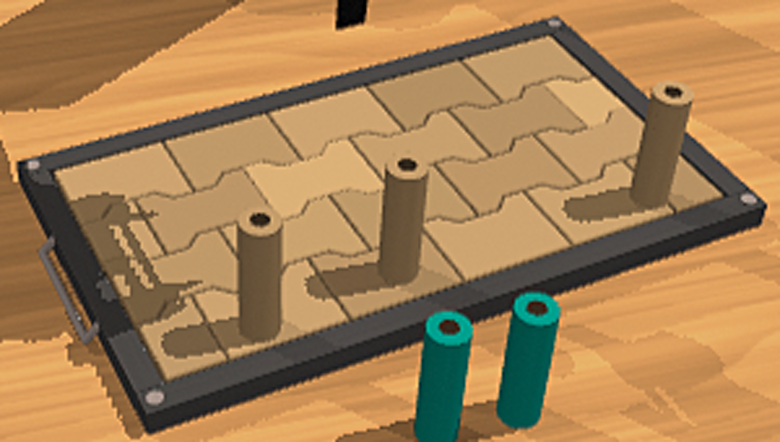

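Run:
```python
from h import *
import pickle
ci=pickle.load(open('w13.pkl','rb'))
im=cv2.imread('pics/w13.png')
c=cv2.resize(im[100:240,200:480],None,fx=2.85,fy=2.85,interpolation=cv2.INTER_CUBIC)
for x in range(220,480,20): cv2.putText(c,str(x),(int((x-200)*2.85)-8,10),0,.35,(0,0,255))
for y in range(120,240,20): cv2.putText(c,str(y),(0,int((y-100)*2.85)+4),0,.35,(0,0,255))
cv2.imwrite('pics/w13z.png',c)
print(ray(ci,[(445.5,178.5)],.147))
print(ray(ci,[(218,113),(304.5,112),(306.5,226),(227.5,226)],.027),ray(ci,[(218,113),(304.5,112),(306.5,226),(227.5,226)],.027).mean(0))
```

```text
[[0.68097971 0.03404712 0.147     ]]
[[ 0.48683656  0.04822619  0.027     ]
 [ 0.56880013  0.06286177  0.027     ]
 [ 0.58791761 -0.04878209  0.027     ]
 [ 0.50679243 -0.0622933   0.027     ]] [5.37586685e-01 3.14287535e-06 2.70000000e-02]
```

View pics/w13z.png

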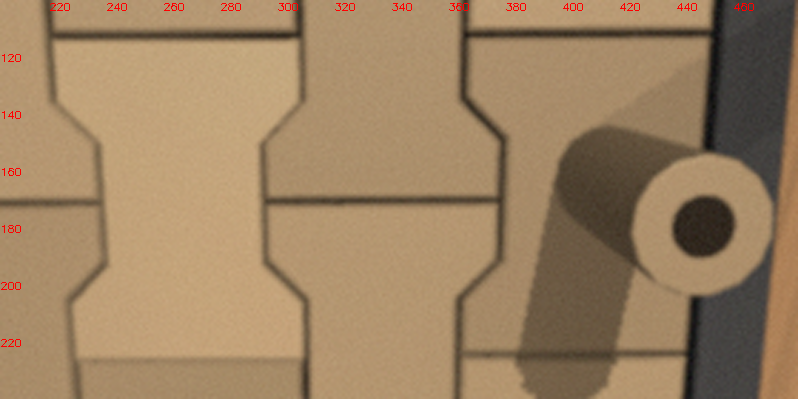

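The full tile is flush, centred near (0.5375, 0.000). The prop top ring at (445.5,178.5) puts the prop at (0.681, 0.034).

{"fn": "send_rows", "kwargs": {"moves": [1,-0.27,0.1,0.57,0,1,-0.27,0.25,0.57,0,1,-0.27,0.48,0.57,0,1,-0.27,0.48,0.57,0,1,-0.27,0.48,0.57,0]}}

```text
time_s: 11.32
position: [0.6772, 0.0358, 0.1958]
tool_rot: [-1.578, 0.001, -1.404]
wrist_force: [-0.5, 0.0, 0.4]
opening: 0.095
```

{"fn": "send_rows", "kwargs": {"moves": [1,0,0,0,0]}}

```text
time_s: 11.4
position: [0.6781, 0.0349, 0.1997]
tool_rot: [-1.572, 0.0, -1.405]
wrist_force: [-0.1, 0.2, 0.5]
opening: 0.0952
```

Run:
```python
from h import *
go(.6808,.0342,.09,-80.25)
cv2.imwrite('pics/w14.png',capture('wrist')[:,:,::-1])
```

```text
pos [0.6781 0.0349 0.1997] rpy [-9.006e+01  1.000e-02 -8.049e+01] t 11.4 F [-0.1  0.2  0.5] op 0.0952 j6 -0.21
num [0.008 0.731 0.018] turn -0.005 dist 0.1098
```

View pics/w14.png

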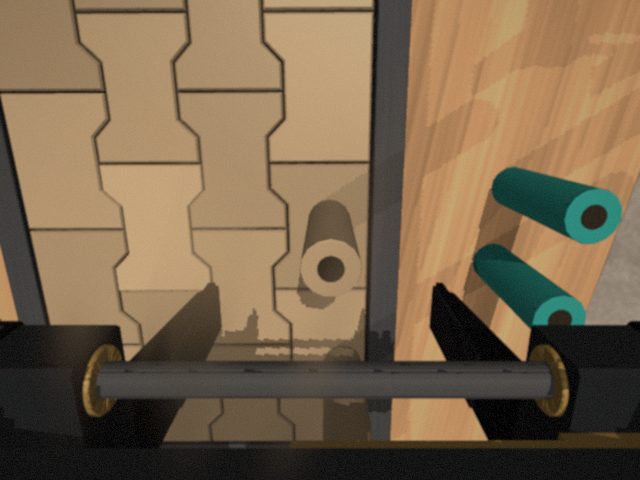

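{"fn": "send_rows", "kwargs": {"moves": [1,0.006,0.2,0.018,0,1,0.006,0.4,0.018,0,1,0.006,0.6,0.018,0,1,0.006,0.73,0.018,0,1,0.006,0.73,0.018,0]}}

```text
time_s: 11.87
position: [0.68, 0.0339, 0.0881]
tool_rot: [-1.574, 0.001, -1.406]
wrist_force: [0.2, 0.6, 0.3]
opening: 0.0948
```

{"fn": "send_rows", "kwargs": {"moves": [-0.2,0,0,0,0,-0.2,0,0,0,0,-0.2,0,0,0,0,-0.2,0,0,0,0,-0.2,0,0,0,0]}}

```text
time_s: 12.28
position: [0.682, 0.0346, 0.0913]
tool_rot: [-1.569, -0.0, -1.405]
wrist_force: [0.8, -0.1, 0.4]
opening: 0.0671
```

Run:
```python
from h import *
go(.6808,.0342,.09,-80.25)
cv2.imwrite('pics/w15.png',capture('wrist')[:,:,::-1])
```

```text
pos [0.682  0.0346 0.0913] rpy [-8.989e+01 -2.000e-02 -8.051e+01] t 12.28 F [ 0.8 -0.1  0.4] op 0.0671 j6 -0.21
num [ 0.001  0.008 -0.009] turn -0.006 dist 0.0018
```

View pics/w15.png

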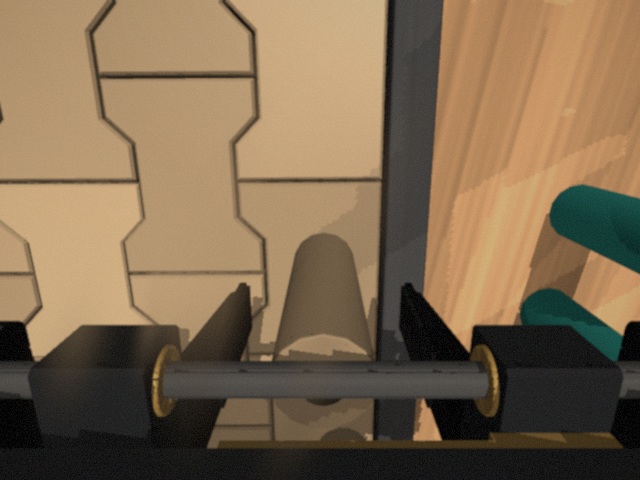

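{"fn": "send_rows", "kwargs": {"moves": [-1,0,0.007,-0.009,0,-1,0,0.007,-0.009,0,-1,0,0.007,-0.009,0,-1,0,0.007,-0.009,0,-1,0,0.007,-0.009,0]}}

```text
time_s: 12.75
position: [0.6803, 0.0345, 0.0888]
tool_rot: [-1.571, 0.0, -1.405]
wrist_force: [-0.3, -0.3, 1.0]
opening: 0.0359
```

{"fn": "send_rows", "kwargs": {"moves": [-1,0,0,0,0,-1,0,0,0,0,-1,0,0,0,0,-1,0,0,0,0]}}

```text
time_s: 13.08
position: [0.6803, 0.0345, 0.0888]
tool_rot: [-1.571, 0.0, -1.405]
wrist_force: [0.3, 0.5, -0.1]
opening: 0.0358
```

Run:
```python
from h import *
go(.5375,.0004,.11,-80.25)
```

```text
pos [0.6803 0.0345 0.0888] rpy [-90.    0.  -80.5] t 13.08 F [ 0.3  0.5 -0.1] op 0.0358 j6 -0.21
num [ 0.067 -0.141 -0.977] turn -0.006 dist 0.1483
```

{"fn": "send_rows", "kwargs": {"moves": [-1,0,-0.1,0,0,-1,0,-0.2,0,0,-1,0.02,-0.2,-0.2,0,-1,0.03,-0.2,-0.4,0,-1,0.045,-0.2,-0.6,0]}}

```text
time_s: 13.5
position: [0.5912, 0.0129, 0.1185]
tool_rot: [-1.571, 0.0, -1.405]
wrist_force: [0.6, -0.9, -1.8]
opening: 0.0353
```

{"fn": "send_rows", "kwargs": {"moves": [-1,0.011,0,-0.18,0,-1,0.022,0,-0.33,0,-1,0.022,0,-0.377,0,-1,0.022,0,-0.377,0]}}

```text
time_s: 13.83
position: [0.5363, 0.0001, 0.1191]
tool_rot: [-1.571, 0.0, -1.406]
wrist_force: [-0.6, 0.5, -1.7]
opening: 0.0357
```

Run:
```python
from h import *
go(.5375,.0004,.0893,-80.5)
cv2.imwrite('pics/w16.png',capture('wrist')[:,:,::-1])
im=capture('scene')[:,:,::-1][110:310,215:515]
cv2.imwrite('pics/scene2z.png',cv2.resize(im,None,fx=2.6,fy=2.6,interpolation=cv2.INTER_CUBIC))
```

```text
pos [5.363e-01 1.000e-04 1.191e-01] rpy [-9.003e+01  2.000e-02 -8.055e+01] t 13.83 F [-0.6  0.5 -1.7] op 0.0357 j6 -0.29
num [-0.     0.199  0.008] turn -0.001 dist 0.0298
```

View pics/w16.png

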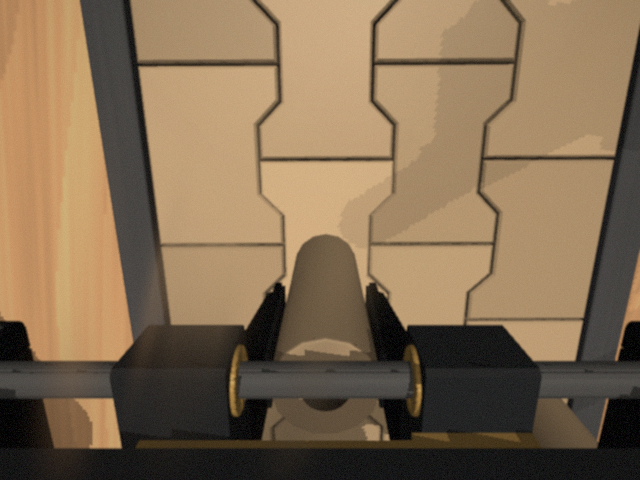

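View pics/scene2z.png

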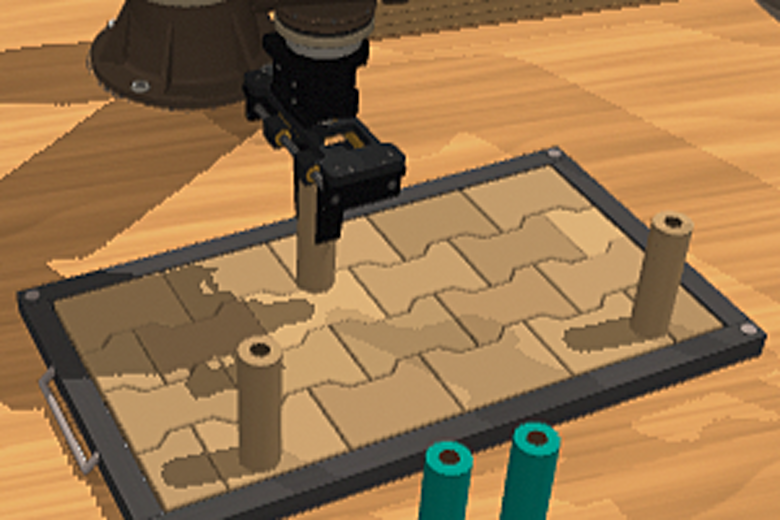

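The prop is held upright and both tiles stay flush. I'll lower it slowly now.

{"fn": "send_rows", "kwargs": {"moves": [-1,0,0.08,0.007,0,-1,0,0.15,0.007,0,-1,0,0.18,0.007,0,-1,0,0.197,0.007,0,-1,0,0.197,0.007,0]}}

```text
time_s: 14.35
position: [0.5388, 0.0007, 0.089]
tool_rot: [-1.571, 0.0, -1.405]
wrist_force: [0.1, 0.5, -2.5]
opening: 0.0357
```

{"fn": "send_rows", "kwargs": {"moves": [-1,0,0,0,0,-1,0,0,0,0]}}

```text
time_s: 14.52
position: [0.5387, 0.0006, 0.0892]
tool_rot: [-1.571, 0.0, -1.405]
wrist_force: [0.7, -0.1, -1.8]
opening: 0.0357
```

{"fn": "send_rows", "kwargs": {"moves": [-1,0,0.004,0,0,-1,0,0.004,0,0,-1,0,0.004,0,0]}}

```text
time_s: 14.77
position: [0.5386, 0.0005, 0.0887]
tool_rot: [-1.57, 0.0, -1.405]
wrist_force: [-0.5, -0.4, -2.5]
opening: 0.036
```

{"fn": "send_rows", "kwargs": {"moves": [0.2,0,0,0,0,0.2,0,0,0,0,0.2,0,0,0,0,0.5,0,0,0,0,0.8,0,0,0,0]}}

```text
time_s: 15.18
position: [0.5385, 0.0005, 0.0888]
tool_rot: [-1.571, 0.0, -1.405]
wrist_force: [-0.3, -0.0, -0.8]
opening: 0.0633
```

{"fn": "send_rows", "kwargs": {"moves": [1,0,0,0,0,1,0,0,0,0,1,0,-0.15,0,0,1,0,-0.35,0,0,1,0,-0.55,0,0]}}

```text
time_s: 15.6
position: [0.538, 0.0006, 0.1717]
tool_rot: [-1.573, 0.001, -1.405]
wrist_force: [0.6, 0.2, 0.1]
opening: 0.0939
```

{"fn": "send_rows", "kwargs": {"moves": [1,0,-0.25,0,0,1,0,-0.5,0,0,1,0,-0.7,0,0,1,0,-0.7,0,0,1,0,-0.7,0,0]}}

```text
time_s: 16.02
position: [0.5388, 0.0005, 0.2776]
tool_rot: [-1.568, -0.001, -1.405]
wrist_force: [0.4, 0.1, 0.1]
opening: 0.0952
```

Run:
```python
from h import *
import pickle
go(.5375,.0004,.2,-80.5)
pickle.dump(camera_info('wrist'),open('w17.pkl','wb'));cv2.imwrite('pics/w17.png',capture('wrist')[:,:,::-1])
im=capture('scene')[:,:,::-1];cv2.imwrite('pics/scene3.png',im);im=im[110:310,215:515]
cv2.imwrite('pics/scene3z.png',cv2.resize(im,None,fx=2.6,fy=2.6,interpolation=cv2.INTER_CUBIC))
```

```text
pos [5.388e-01 5.000e-04 2.776e-01] rpy [-8.982e+01 -5.000e-02 -8.050e+01] t 16.02 F [0.4 0.1 0.1] op 0.0952 j6 -0.29
num [-0.001  0.517 -0.01 ] turn -0.0 dist 0.0776
```

View pics/w17.png

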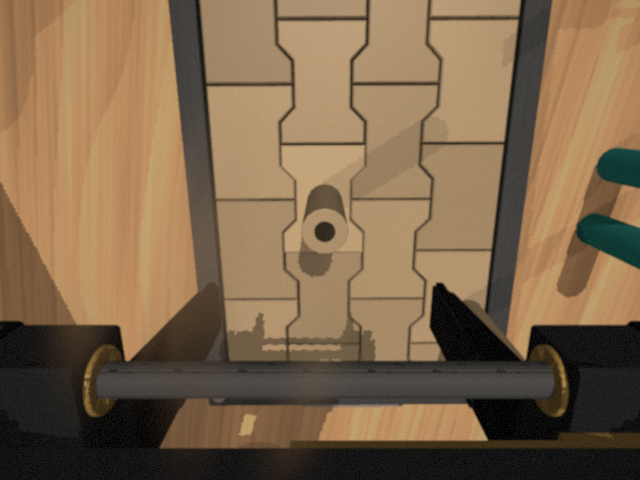

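View pics/scene3z.png

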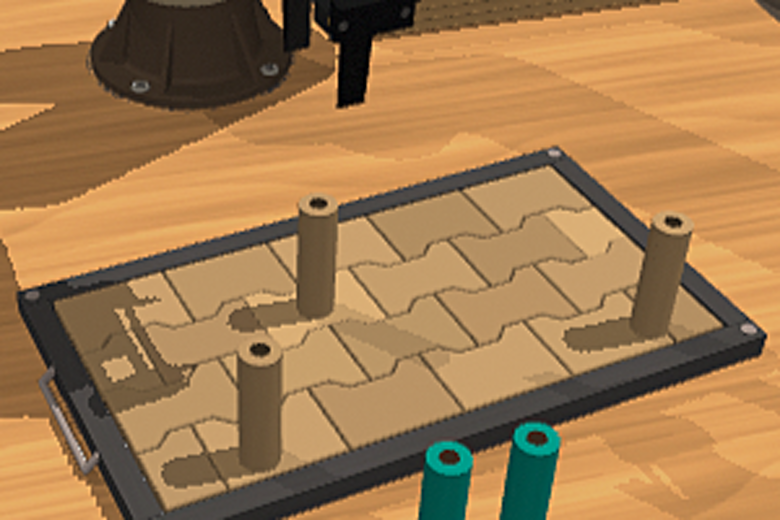

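Run:
```python
from h import *
import pickle
ci=pickle.load(open('w17.pkl','rb'))
print('prop',ray(ci,[(324.5,231)],.147))
q=ray(ci,[(280.5,144),(365.5,144),(363,252),(284.5,252)],.027);print('tile',q.mean(0))
print(read_state()['dq'].round(3))
sign_off()
```

```text
prop [[ 5.38815732e-01 -2.22813644e-04  1.47000000e-01]]
tile [ 5.37879007e-01 -5.69223856e-07  2.70000000e-02]
[-0.001  0.017  0.007  0.002  0.002  0.002]
the job is handed in; nothing more can be done
```

Both loose tiles are in their gaps, the spare prop is standing on the full tile, and the job was handed in at about 16 s of the 72 s allowed. `sign_off` gives no verdict, so the checks below are mine.

- **Tiles:** I gripped each tile, slid and turned it along the deck, and let go over its gap. Both dropped in on the first try. In the wrist and scene views they look level with the deck; I judged flushness by eye and did not measure it. I put the full tile's centre within about 1.5 mm of the gap centre measured earlier. The half tile's final centre was not measured after it dropped.
- **Spare prop:** I stood it on the full tile, released it and backed the gripper clear upwards. The last wrist picture put it about 1 mm from the tile's middle, and it looked upright in the scene view.
- **Left alone:** The corner props look unmoved in the last scene view. The gripper was never near the bowl or the jar, but I did not check them in a final picture.

One measurement disagreed: the gap outlines came out a few millimetres narrower than stated in the images, but evenly on both sides. The gap centres agreed between views to about 1 mm.

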